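# Slide a painting panel under the hand-rest bridge

## Robot

A 6-joint arm with a two-finger parallel gripper is mounted at the origin on the work surface. World frame = base frame: x ahead of the robot, y to its left, z up, the work surface at z = 0. Lengths are in mm, angles in rad, forces in N, time in s.
With the tool pointing down it reaches from about 350 to 875 mm from the base axis. Payload 4.2 kg.
Tool frame: the origin (TCP) lies at the very end of the fingers, on their centre line; the grasp point (between the pads) lies arm.hold_point_z behind it (arm.hold_point_z is the distance from the TCP to the grasp point, in mm); y points along the fingers, x is the direction in which the jaws open and shut, and the axes are right-handed (so a half turn about y gives the same grasp; the last joint's range is limited). The gripper opens to 85 mm and grips with 20 to 120 N. Pads are 22 mm wide; open, the fingers measure 114 mm over their backs; the gripper's body (76 mm by 85 mm) begins 54 mm behind the grasp point. The pads swing forward as they close: fully open they stand 13 mm farther back than shut.
Start: joints at [1.421, 0.385, 0.008, 0, -1.194, -0.259], TCP at [248.409, 573.491, 231.312] pointing down, gripper open.
Joint ranges: [-3.14, 3.14], [-1.21, 2.06], [-1.07, 1.41], [-3.16, 2.05], [-2.99, -0.16], [-3.1, 3.1]. Speed limits (rad/s): [2.79, 2.79, 3.14, 3.14, 3.14, 3.14].

## Interface

Orientations are given as a unit quaternion [x, y, z, w].
In Python, from bench import arm gives the robot as it stands.
- The arm moves only by the shell command python3 -m creep 'ROWS'. ROWS is JSON, a list of rows, each a list of 3 entries, a list of its own where there are three numbers: the shift along the world's x, y, z in mm, then the turn, a rotation vector about the world's x, y, z in rad, then the gripper command: -1 is shut, 1 is fully open, values between are in proportion. In form: [[[dx, dy, dz], [wx, wy, wz], jaw], ...]. A call has 1 to 12 rows; each row is the pose to reach, as a shift and turn from the pose commanded when the call began; what a row does not reach only later rows make up. A row lasts 1/12 s, in which the tool goes at most 41.7 mm and 7.16 degrees, less where a joint would pass 70% of its speed; a pose out of reach is approached as far as the arm can. A call with a gripper value outside its range is refused whole. The fingers move at their own pace and stop on an object; the grip force is fixed at half the most. Time passes only in rows, so rows that repeat a pose let the fingers close. It gives the time, the measured TCP pose, the force and the opening at its end, in the units of the state.
- arm.read_state(): the state, without advancing time (a new reading comes with each control period).
- arm.get_image(name): name is "side" or "top" or "wrist"; returns (picture, depth): 480x640x3 uint8, red, green, blue; 480x640 float32, mm along the optical axis (not along the pixel's ray), 0 where there is no reading.
- arm.camera_params(name): a dict with "camera_matrix" (3x3 intrinsics, pixels), "extrinsics" (4x4, takes a point from world to camera coordinates); the wrist camera has in their place "T_tool_cam" (4x4, takes a point from camera to tool coordinates, whose origin is the TCP and whose axes are the tool frame's). Camera axes: x right, y down, z forward; pixel columns grow to the right and rows downward; lengths in mm; the calibration is good to about 2 mm. A picture is of the moment at which its call begins: read the wrist's pose just before it. camera_params takes no time and is no camera call.
- arm.job_done(): hands the job in, once; it reports no verdict.
The state is a dict: "clock": time; "joints": joint angles; "joint_vel": joint speeds; "joint_efforts": joint torques, N m; "position": TCP position; "ee_rot": TCP orientation; "contact_force": force on the tool from outside, world axes, zero at the start; "wrist_torque": the same for the moment, N m; "gripper_width": finger opening in mm.
Only numpy, scipy, OpenCV 4.12 (cv2) and the standard library are available. Lean on these libraries where they do the work, as an engineer would, in place of code of your own. Each camera call takes 0.05 s, during which the arm holds its last target.

## Task

Push the thin painting panel flat along the table into the open mouth of the wooden hand-rest frame and on under its low bridge, until its leading short edge sits flush against the stop bar at the far end; then leave it there. Push with the fingertips or the outside of the fingers only: do not pick the panel up or let it tip, and leave the paints, brush, canvas and other things around it where they are.

Things in the scene. Friction and masses are not known exactly. Their poses are not given: they have to be found in the camera images.
- panel: loose thin plywood panel, white top with strokes of paint, 92 mm wide (its x), 140 mm long (its y), 14 mm thick, 0.2 to 0.4 kg, flat on the table before the frame's mouth. Origin: centre of its underside; z up. Its +y end leads: at the start it points into the frame within 0.3 rad, its centre 110 to 170 mm before the mouth and up to 28 mm off the frame's middle line
- frame: wooden frame screwed to the table: two side rails 19 mm high, 18 mm wide, 108 mm apart inside, and across them at the mouth a bridge plank 55 mm deep, 10 mm thick, 19 mm clear above the table. No floor: the panel slides on the table. Origin: on the table, middle of the mouth; +y points into the frame along the rails, x across, z up. Mouth and bridge begin at y = 0; bridge ends at 55 mm
- stop (a point): middle of the inner face of the stop bar (19 mm high, 20 mm thick, rigid) that joins the rails at the frame's far end; 8 mm above the table, at y = 115 mm in the frame's axes. With the panel home against it, the panel's trailing end still sticks out 25 mm before the mouth
- bottle_tall: tall closed paint bottle, 48 mm across, 145 mm high. A bystander, loose; origin at the centre of its underside
- bottle_mid: closed paint bottle, 54 mm across, 120 mm high. A bystander, loose; origin at the centre of its underside
- bottle_small: closed paint bottle, 48 mm across, 105 mm high. A bystander, loose; origin at the centre of its underside
- cup: small open glass cup, 56 mm across, 40 mm high, beside the hand-rest frame. A bystander, loose; origin at the centre of its underside
- tin: low round metal tin, 48 mm across, 38 mm high, beside the hand-rest frame on the opposite side to the cup. A bystander, loose; origin at the centre of its underside
- canvas: thick square stretched canvas lying flat, 110 x 110 x 38 mm (too thick for the bridge). A bystander, loose; origin at the centre of its underside
- brush: paint brush lying on the table, 170 mm long along its x axis, about 40 mm across at the bristles, under 30 mm high. A bystander, loose
Not all that is in view belongs to the job. There is more than one size of the panel; the job needs the middle-sized.

How it is judged:
By the outcome, as a careful person would: the job done as asked, in the order asked, and still so for the second after the job is handed in, with the robot touching nothing.
It also fails if it takes over 64 s, if anything falls off the work surface, if the arm or the gripper's body presses on something with over 40 N, if the wrist force passes 120 N, or if a joint passes its speed limit or range.

## Working session

There is one attempt and no reset: what is moved stays moved. The work goes in short steps, Python scripts to look and compute and a shell command to move; the robot and the scene stay as the last step left them, time stands still between calls to the robot, and variables do not carry over. Pictures are saved under pics/ and viewed, and the job is handed in when it is done.

```bash
mkdir -p pics
python3 - <<'E'
from bench import arm
import cv2,numpy as np
for n in ["side","top","wrist"]:
    s=arm.read_state()
    im,d=arm.get_image(n)
    cv2.imwrite(f"pics/{n}0.png",im[:,:,::-1]); np.savez(f"pics/{n}0.npz",im=im,d=d,pos=s["position"],rot=s["ee_rot"])
    p=arm.camera_params(n); print(n,{k:np.round(v,3).tolist() for k,v in p.items()})
print(arm.read_state(),arm.hold_point_z)
E
```

```text
side {'camera_matrix': [[477.647, 0.0, 325.675], [0.0, 477.647, 239.301], [0.0, 0.0, 1.0]], 'extrinsics': [[-0.945, -0.326, -0.021, 535.038], [-0.225, 0.695, -0.684, 155.107], [0.237, -0.641, -0.73, 932.635], [0.0, 0.0, 0.0, 1.0]]}
top {'camera_matrix': [[590.328, 0.0, 319.9], [0.0, 590.328, 237.294], [0.0, 0.0, 1.0]], 'extrinsics': [[-0.025, -1.0, 0.007, -24.201], [-0.984, 0.023, -0.176, 572.143], [0.176, -0.011, -0.984, 1503.501], [0.0, 0.0, 0.0, 1.0]]}
wrist {'camera_matrix': [[406.331, 0.0, 321.607], [0.0, 406.331, 239.301], [0.0, 0.0, 1.0]], 'T_tool_cam': [[1.0, 0.001, 0.0, -1.172], [-0.0, -0.293, 0.956, -141.469], [0.001, -0.956, -0.293, 73.294], [0.0, 0.0, 0.0, 1.0]]}
{'clock': 0.15, 'joints': array([ 1.42058890e+00,  3.85388708e-01,  6.95440895e-03, -3.55064890e-04,
       -1.19397902e+00, -2.58636733e-01]), 'joint_vel': array([-0.00111408, -0.00180169,  0.00357073,  0.00267053, -0.00167634,
        0.00180075]), 'joint_efforts': array([-1.25756460e-04, -3.92676508e+01,  1.88580823e+01,  4.18854252e+00,
       -3.40016115e-03, -9.34523499e-07]), 'position': array([248.25950708, 573.11259656, 230.47284971]), 'ee_rot': array([ 0.38851837, -0.59076745,  0.59146273, -0.38758115]), 'contact_force': array([-0.31317502,  0.64390673,  0.18677956]), 'wrist_torque': array([ 0.0462683 , -0.02935444,  0.02587763]), 'gripper_width': 85.0724318312475} 18.700000000000003
```

View pics/top0.png

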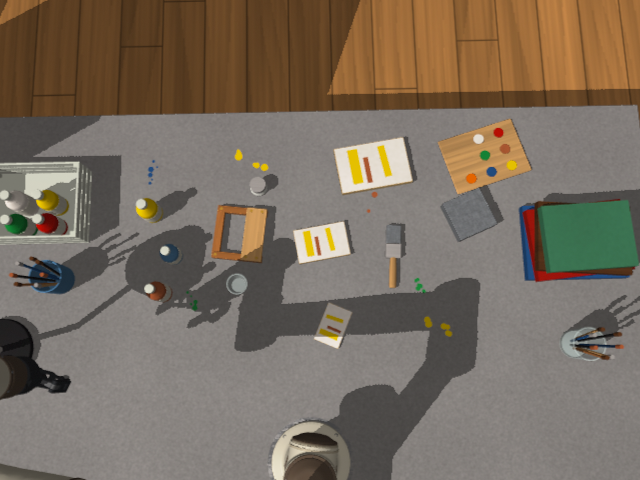

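View pics/side0.png

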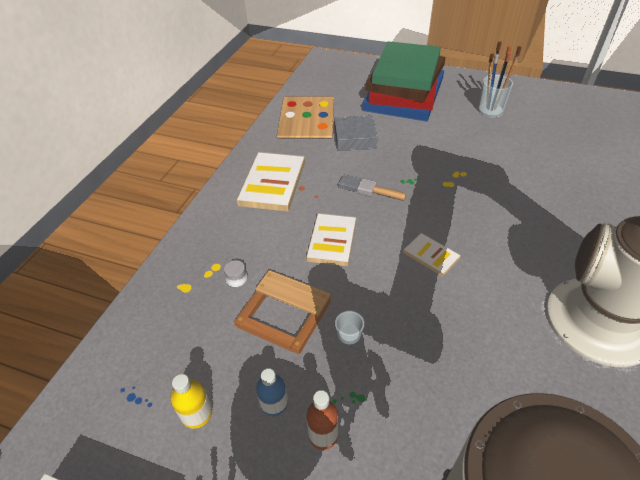

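View pics/wrist0.png

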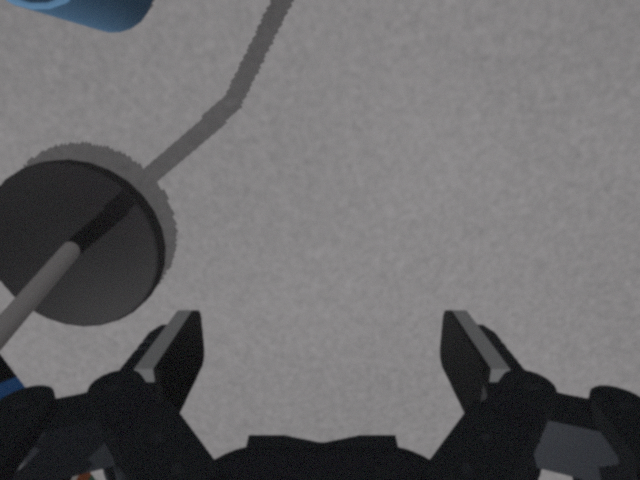

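The top picture shows three panel candidates: large (373,165), middle (321,242) and small (333,325). The frame is at (240,233) with its bridge and mouth on the right, and the middle panel lies in front of the mouth. Next I'll check the sizes and take a close crop.

```bash
cat > h.py <<'E'
import numpy as np,cv2
from bench import arm
def ray(n,uv,z):
    p=arm.camera_params(n);K=np.array(p["camera_matrix"]);E=np.array(p["extrinsics"]);R=E[:3,:3];t=E[:3,3]
    uv=np.atleast_2d(np.array(uv,float)); c=-R.T@t
    d=(R.T@np.linalg.inv(K)@np.c_[uv,np.ones(len(uv))].T).T
    return c+d*((z-c[2])/d[:,2])[:,None]
def proj(n,P):
    p=arm.camera_params(n);K=np.array(p["camera_matrix"]);E=np.array(p["extrinsics"])
    q=(E[:3,:3]@np.atleast_2d(P).T).T+E[:3,3]; q=(K@q.T).T; return q[:,:2]/q[:,2:]
def white(im,c,n,z,hw=70):
    hsv=cv2.cvtColor(im,cv2.COLOR_RGB2HSV)
    m=((hsv[...,2]>175)&((hsv[...,1]<40)|(hsv[...,1]>120))).astype(np.uint8)
    m=cv2.morphologyEx(m,cv2.MORPH_CLOSE,np.ones((7,7)))
    k,l,st,ce=cv2.connectedComponentsWithStats(m)
    i=l[c[1],c[0]]
    cs=max(cv2.findContours((l==i).astype(np.uint8),0,2)[0],key=cv2.contourArea)[:,0]
    w=ray(n,cs,z)
    r=cv2.minAreaRect(w[:,:2].astype(np.float32)); return r,cv2.boxPoints(r)
E
python3 - <<'E'
from h import *
for n,cs in [("top",[(373,152),(315,230),(340,312)]),("side",[(270,190),(333,228),(425,250)])]:
    im=np.load(f"pics/{n}0.npz")["im"]
    for c in cs:
        try: print(n,c,white(im,c,n,14))
        except Exception as e: print(c,e, im[c[1],c[0]])
im=np.load("pics/top0.npz")["im"][:,:,::-1]
cv2.imwrite("pics/crop1.png",cv2.resize(im[190:310,190:370],None,fx=4.4,fy=4.4,interpolation=cv2.INTER_CUBIC))
im=np.load("pics/side0.npz")["im"][:,:,::-1]
cv2.imwrite("pics/crop2.png",cv2.resize(im[200:360,210:400],None,fx=3.7,fy=3.7,interpolation=cv2.INTER_CUBIC))
E
```

```text
top (373, 152) (((778.0142822265625, -189.24778747558594), (124.62499237060547, 192.6395721435547), 8.960650444030762), array([[ 701.4599 , -103.80908],
       [ 731.46466, -294.0976 ],
       [ 854.56866, -274.6865 ],
       [ 824.5639 ,  -84.39798]], dtype=float32))
top (315, 230) (((565.6754150390625, -41.12335205078125), (89.36756134033203, 139.00267028808594), 9.68172836303711), array([[ 509.93964 ,   19.873388],
       [ 533.31647 , -117.14948 ],
       [ 621.4112  , -102.120094],
       [ 598.03436 ,   34.90278 ]], dtype=float32))
top (340, 312) (((617.1536254882812, -45.2276611328125), (1856.6304931640625, 1322.1229248046875), 88.82910919189453), array([[ -62.73947 , -959.84064 ],
       [1259.1075  , -986.8575  ],
       [1297.0468  ,  869.3853  ],
       [ -24.800293,  896.40216 ]], dtype=float32))
side (270, 190) (((778.920654296875, -190.11666870117188), (127.54417419433594, 195.59286499023438), 8.850693702697754), array([[ 700.8609  , -103.296715],
       [ 730.9549  , -296.56058 ],
       [ 856.9804  , -276.9366  ],
       [ 826.8864  ,  -83.67276 ]], dtype=float32))
side (333, 228) (((564.440185546875, -38.21442413330078), (89.6593246459961, 138.5989990234375), 9.504283905029297), array([[ 508.78308 ,   22.731485],
       [ 531.6687  , -113.965004],
       [ 620.0973  ,  -99.16033 ],
       [ 597.2117  ,   37.536156]], dtype=float32))
side (425, 250) (((576.5909423828125, -470.3585205078125), (1712.6668701171875, 1914.043701171875), 15.811100959777832), array([[ -508.09988 ,   217.13234 ],
       [   13.413269, -1624.4939  ],
       [ 1661.2817  , -1157.8494  ],
       [ 1139.7686  ,   683.77686 ]], dtype=float32))
```

View pics/crop1.png

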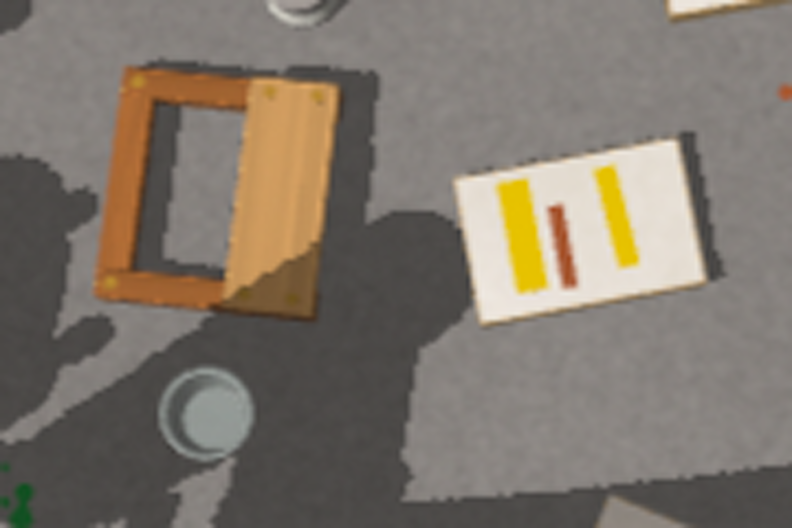

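View pics/crop2.png

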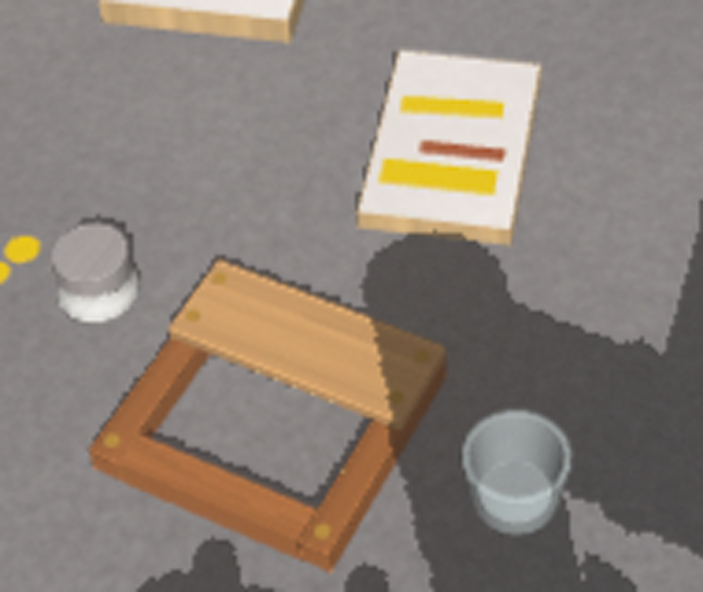

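The crops confirm the middle panel: 90 x 139 mm, pointing at the mouth. In crop 1 the bridge corners are at (250,78), (340,85), (316,320) and (222,308). I'll fit the poses of the frame and panel using both cameras.

Run:
```python
from h import *
from scipy.optimize import least_squares
M=np.array([[72,0,29],[-72,0,29],[72,55,29],[-72,55,29],[72,135,19],[-72,135,19]],float)
top=np.array([[340,85],[316,320],[250,78],[222,308],[125,66],[95,298]])/4.4+190
side=np.array([[222,258],[445,350],[170,330],[393,423],[92,450],[330,557]])/3.7+[210,200]
def T(p,M):
    c,s=np.cos(p[2]),np.sin(p[2]);return M@np.array([[c,-s,0],[s,c,0],[0,0,1]]).T+[p[0],p[1],0]
for use in ["top","side","both"]:
    f=lambda p:np.concatenate(([(proj("top",T(p,M))-top).ravel()] if use!="side" else [])+([(proj("side",T(p,M))-side).ravel()] if use!="top" else []))
    r=least_squares(f,[560,110,0]);print(use,r.x,np.round(r.fun,1).tolist())
p=r.x
print("stop",T(p,np.array([[0,115,8.]])),"home ctr",T(p,np.array([[0,45,0.]])))
c,s=np.cos(p[2]),np.sin(p[2]);R=np.array([[c,-s],[s,c]])
pc=np.array([565.1,-39.7]);th=np.radians(9.6)
print("panel in frame",R.T@(pc-p[:2]),"yaw rel (see sign)")
# panel long dir from corners
d=np.array([509.9-533.3,19.9+117.1]);print("panel yaw",np.arctan2(-d[0],d[1]),"frame",p[2])
# other items
for n,uv,z in [("tin",(258,181),38),("cup",(236,279),40),("brush tip",(394,225),10),("brush end",(393,285),10),("brush side",(386,257),10),("small",(333,325),8)]:
    print(n,ray("top",uv,z).round(0))
s=arm.read_state();from scipy.spatial.transform import Rotation as Ro
print(Ro.from_quat(s["ee_rot"]).as_matrix().round(3))
```

```text
top [ 5.83371257e+02  1.09588374e+02 -1.22260928e-01] [0.2, 0.1, -0.5, -0.5, 0.4, -0.3, 0.3, 0.2, -0.1, 0.4, -0.2, 0.1]
side [ 5.81300350e+02  1.17268756e+02 -1.36240117e-01] [-0.6, -0.1, 0.9, -0.5, -0.7, -0.6, 2.3, 0.5, -1.4, -0.1, -0.6, 0.2]
both [ 5.82431309e+02  1.14007126e+02 -1.30938338e-01] [-1.2, 0.5, -2.4, -0.1, -1.0, -0.1, -1.6, 0.4, -1.5, 0.4, -2.0, 0.0, -0.5, -1.2, 1.0, -2.1, -0.6, -1.7, 2.5, -1.1, -0.9, -1.3, -0.1, -1.5]
stop [[597.44622665 228.02270447   8.        ]] home ctr [[588.30671126 158.62191731   0.        ]]
panel in frame [   2.88574552 -154.6542181 ] yaw rel (see sign)
panel yaw 0.16917042057641174 frame -0.13093833794566379
tin [[732. 125.  38.]]
cup [[468. 184.  40.]]
brush tip [[ 608. -241.   10.]]
brush end [[ 445. -230.   10.]]
brush side [[ 521. -215.   10.]]
small [[343. -67.   8.]]
[[-0.398 -0.001  0.918]
 [-0.918 -0.002 -0.398]
 [ 0.002 -1.     0.   ]]
```

The frame is at about (583,112) with yaw -0.125, and the panel is at about (565,-40) with yaw 0.169, so the relative yaw is 0.29 and the lateral offset is near 1 mm. That fits the ranges given. I'll move to behind the trailing edge, with the two half-open fingers acting as a fence.

```bash
python3 -m creep '[[[20,-40,10],[0,0,-0.05],0.3],[[38,-78,20],[0,0,-0.12],0.3],[[55,-115,20],[0,0,-0.2],0.3],[[72,-152,20],[0,0,-0.28],0.3],[[89,-190,20],[0,0,-0.36],0.3],[[106,-228,20],[0,0,-0.44],0.3],[[123,-265,20],[0,0,-0.52],0.3],[[140,-300,20],[0,0,-0.6],0.3],[[157,-337,20],[0,0,-0.68],0.3],[[174,-374,20],[0,0,-0.76],0.3],[[191,-410,20],[0,0,-0.84],0.3],[[200,-430,20],[0,0,-0.9],0.3]]'
```

```text
clock: 1.15
position: [448.9, 140.3, 251.3]
ee_rot: [0.09, -0.701, 0.701, -0.09]
contact_force: [0.6, 0.1, -0.4]
gripper_width: 55.8
```

```bash
python3 -m creep '[[[18,-37,0],[0,0,-0.03],0.3],[[36,-75,0],[0,0,-0.05],0.3],[[53,-112,0],[0,0,-0.07],0.3],[[70,-150,0],[0,0,-0.09],0.3],[[87,-187,-10],[0,0,-0.093],0.3],[[104,-223,-25],[0,0,-0.093],0.3],[[119,-255,-45],[0,0,-0.093],0.3],[[130,-280,-70],[0,0,-0.093],0.3],[[135,-287,-100],[0,0,-0.093],0.3],[[135,-287,-130],[0,0,-0.093],0.3],[[135,-287,-151],[0,0,-0.093],0.3],[[135,-287,-151],[0,0,-0.093],0.3]]'
python3 - <<'E'
from h import *
from scipy.spatial.transform import Rotation as Ro
s=arm.read_state();print(s["position"],Ro.from_quat(s["ee_rot"]).as_matrix().round(3))
im,d=arm.get_image("wrist");cv2.imwrite("pics/w1.png",im[:,:,::-1]);np.savez("pics/w1.npz",im=im,d=d,pos=s["position"],rot=s["ee_rot"])
E
```

```text
clock: 2.15
position: [579.5, -143.7, 94.6]
ee_rot: [-0.063, 0.705, -0.704, 0.055]
contact_force: [-0.6, -0.2, -1.0]
gripper_width: 55.4
[ 579.51063502 -143.67115867   94.55392971] [[-0.986 -0.012  0.166]
 [-0.166  0.001 -0.986]
 [ 0.011 -1.    -0.003]]
```

View pics/w1.png

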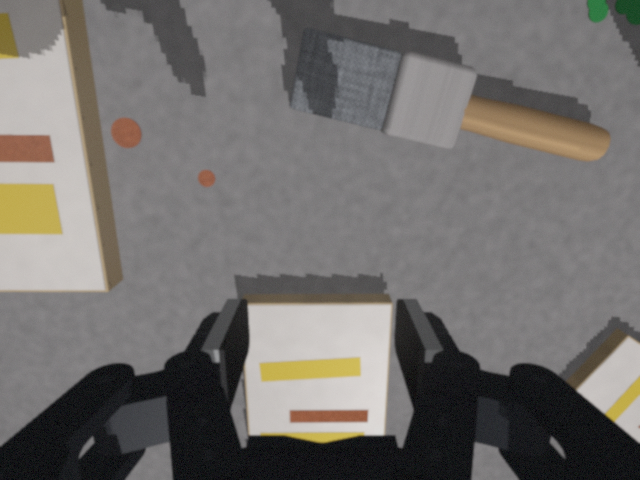

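The wrist view shows the brush at (390,90) behind us. The panel's trailing edge, white to wood at row ~303, runs from col 247 to 391 ahead of the fingers. I'll measure it.

```bash
cat >> h.py <<'E'
from scipy.spatial.transform import Rotation as Ro
def wray(s,uv,z):
    p=arm.camera_params("wrist");K=np.array(p["camera_matrix"]);T=np.array(p["T_tool_cam"])
    R=Ro.from_quat(s["rot"]).as_matrix();uv=np.atleast_2d(np.array(uv,float))
    c=R@T[:3,3]+s["pos"];d=(R@T[:3,:3]@np.linalg.inv(K)@np.c_[uv,np.ones(len(uv))].T).T
    return c+d*((z-c[2])/d[:,2])[:,None]
E
python3 - <<'E'
from h import *
s=np.load("pics/w1.npz")
print(wray(s,[(247,303),(391,302),(246,430),(390,430)],14),wray(s,[(246,296),(391,294)],0))
st=arm.read_state();print(st["position"],st["clock"])
E
```

```text
[[ 616.19220478 -101.86231639   14.        ]
 [ 530.99532121 -116.43211929   14.        ]
 [ 606.27741125   -9.11578085   14.        ]
 [ 511.20831223  -24.12261656   14.        ]] [[ 6.18839617e+02 -9.94227094e+01 -2.84217094e-14]
 [ 5.28299338e+02 -1.15625982e+02  0.00000000e+00]]
[ 581.55666594 -143.72625863   97.65306183] 2.2
```

```bash
python3 -m creep '[[[0,0,-30],[0,0,0],0.3],[[0,0,-60],[0,0,0],0.3],[[0,0,-80],[0,0,0],0.3],[[0,0,-90],[0,0,0],0.3],[[0,0,-95],[0,0,0],0.3],[[0,0,-95],[0,0,0],0.3],[[0,0,-95],[0,0,0],0.3],[[0,0,-95],[0,0,0],0.3]]'
python3 - <<'E'
from h import *
s=arm.read_state();print(s["position"],s["contact_force"])
im,d=arm.get_image("side");cv2.imwrite("pics/s2.png",im[:,:,::-1][150:350,200:460].repeat(3,0).repeat(3,1))
fx,fy,fa=582.4,113.4,-0.127
def W(x,y): c,sn=np.cos(fa),np.sin(fa); return np.array([fx+c*x-sn*y,fy+sn*x+c*y])
# path: simulate car in frame coords
dx,dy=565.1-fx,-39.7-fy
c,sn=np.cos(fa),np.sin(fa);x,y=c*dx+sn*dy,-sn*dx+c*dy;ph=0.169-fa
print("start",x,y,ph)
cmd=np.array([583.4,-143.5]);ph0=ph;L=0;nxt=0;R=130.
while L<=210:
    if L>=nxt:
        t=W(x+81*np.sin(ph),y-81*np.cos(ph))
        print(L,"ctr",round(x,1),round(y,1),"ph",round(ph,3),"shift",(t-cmd).round(1),"turn",round(ph-ph0,3)); nxt+=8
    if L<R*(ph0+0.08): ph-=0.5/R
    elif L>70 and ph<0: ph+=0.5/200
    x-=0.5*np.sin(ph);y+=0.5*np.cos(ph);L+=0.5
E
```

```text
clock: 2.87
position: [584.9, -143.5, 7.2]
ee_rot: [0.059, -0.704, 0.705, -0.061]
contact_force: [-0.2, 0.6, 0.6]
gripper_width: 55.4
[ 584.87971362 -143.49182285    7.22631022] [-0.22751948  0.64357954  0.62811115]
start 2.230802658912566 -154.05818225429311 0.29600000000000004
0 ctr 2.2 -154.1 ph 0.296 shift [-4.7 24. ] turn 0.0
8.0 ctr 0.1 -146.3 ph 0.234 shift [-10.7  31.2] turn -0.062
16.0 ctr -1.5 -138.5 ph 0.173 shift [-16.3  38.8] turn -0.123
24.0 ctr -2.6 -130.6 ph 0.111 shift [-21.4  46.7] turn -0.185
32.0 ctr -3.2 -122.6 ph 0.05 shift [-25.9  54.9] turn -0.246
40.0 ctr -3.3 -114.6 ph -0.012 shift [-30.   63.4] turn -0.308
48.0 ctr -3.0 -106.6 ph -0.073 shift [-33.6  72.1] turn -0.369
56.0 ctr -2.3 -98.6 ph -0.081 shift [-32.5  80.1] turn -0.377
64.0 ctr -1.7 -90.7 ph -0.081 shift [-30.9  87.9] turn -0.377
72.0 ctr -1.1 -82.7 ph -0.073 shift [-28.6  95.6] turn -0.369
80.0 ctr -0.6 -74.7 ph -0.033 shift [-24.  102.9] turn -0.329
88.0 ctr -0.5 -66.7 ph 0.002 shift [-20.1 110.4] turn -0.294
96.0 ctr -0.5 -58.7 ph 0.002 shift [-19.1 118.4] turn -0.294
104.0 ctr -0.6 -50.7 ph 0.002 shift [-18.1 126.3] turn -0.294
112.0 ctr -0.6 -42.7 ph 0.002 shift [-17.1 134.2] turn -0.294
120.0 ctr -0.6 -34.7 ph 0.002 shift [-16.1 142.2] turn -0.294
128.0 ctr -0.6 -26.7 ph 0.002 shift [-15.1 150.1] turn -0.294
136.0 ctr -0.6 -18.7 ph 0.002 shift [-14.1 158.1] turn -0.294
144.0 ctr -0.6 -10.7 ph 0.002 shift [-13.1 166. ] turn -0.294
152.0 ctr -0.6 -2.7 ph 0.002 shift [-12.1 173.9] turn -0.294
160.0 ctr -0.6 5.3 ph 0.002 shift [-11.1 181.9] turn -0.294
168.0 ctr -0.7 13.3 ph 0.002 shift [-10.1 189.8] turn -0.294
176.0 ctr -0.7 21.3 ph 0.002 shift [ -9.1 197.7] turn -0.294
184.0 ctr -0.7 29.3 ph 0.002 shift [ -8.1 205.7] turn -0.294
192.0 ctr -0.7 37.3 ph 0.002 shift [ -7.1 213.6] turn -0.294
200.0 ctr -0.7 45.3 ph 0.002 shift [ -6.1 221.6] turn -0.294
208.0 ctr -0.7 53.3 ph 0.002 shift [ -5.1 229.5] turn -0.294
```

View pics/s2.png

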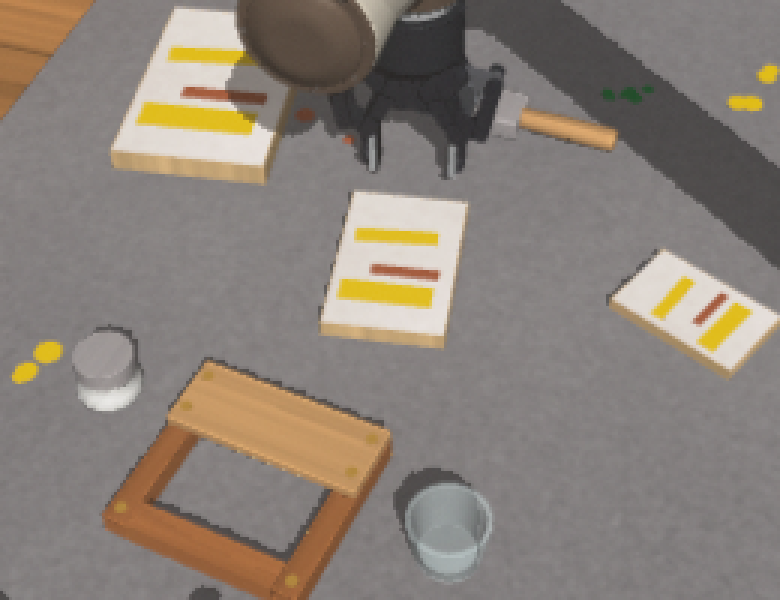

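The side view shows both tips at (372,170) and (450,177), on the table and centred behind the trailing edge. I'll make contact, then start the arc.

```bash
python3 -m creep '[[[-2,8,-2],[0,0,0],0.3],[[-4,16,-2],[0,0,0],0.3],[[-5,22,-2],[0,0,0],0.3],[[-5,25,-2],[0,0,-0.01],0.3],[[-8,28,-2],[0,0,-0.03],0.3],[[-11,31,-2],[0,0,-0.062],0.3],[[-13,34,-2],[0,0,-0.085],0.3],[[-15,37,-2],[0,0,-0.11],0.3],[[-17,40,-2],[0,0,-0.13],0.3],[[-19,43,-2],[0,0,-0.155],0.3],[[-21,46,-2],[0,0,-0.18],0.3],[[-21.5,47,-2],[0,0,-0.185],0.3]]'
python3 - <<'E'
from h import *
s=arm.read_state();print(s["position"],s["contact_force"])
for n in ["top","side"]:
    im,d=arm.get_image(n);np.savez(f"pics/{n}3.npz",im=im)
    try:print(n,white(im,(305,228) if n=="top" else (318,245),n,14))
    except Exception as e:print(e)
    a=im[:,:,::-1]
    a=a[180:320,200:370] if n=="top" else a[190:370,210:430]
    cv2.imwrite(f"pics/{n}3.png",a.repeat(3,0).repeat(3,1))
E
```

```text
clock: 3.92
position: [561.8, -96.1, 3.5]
ee_rot: [-0.006, -0.707, 0.707, 0.006]
contact_force: [0.5, -1.8, 0.9]
gripper_width: 55.6
[561.84572253 -96.12872986   3.54988559] [ 0.5024186  -1.81109655  0.89630586]
top (((617.1536254882812, -45.2276611328125), (1856.6304931640625, 1322.1229248046875), 88.82910919189453), array([[ -62.73947 , -959.84064 ],
       [1259.1075  , -986.8575  ],
       [1297.0468  ,  869.3853  ],
       [ -24.800293,  896.40216 ]], dtype=float32))
side (((562.640869140625, -12.78997802734375), (138.55795288085938, 89.97806549072266), 89.00177001953125), array([[516.4517  , -81.274666],
       [606.4161  , -82.84222 ],
       [608.83    ,  55.69471 ],
       [518.86566 ,  57.26226 ]], dtype=float32))
```

View pics/side3.png

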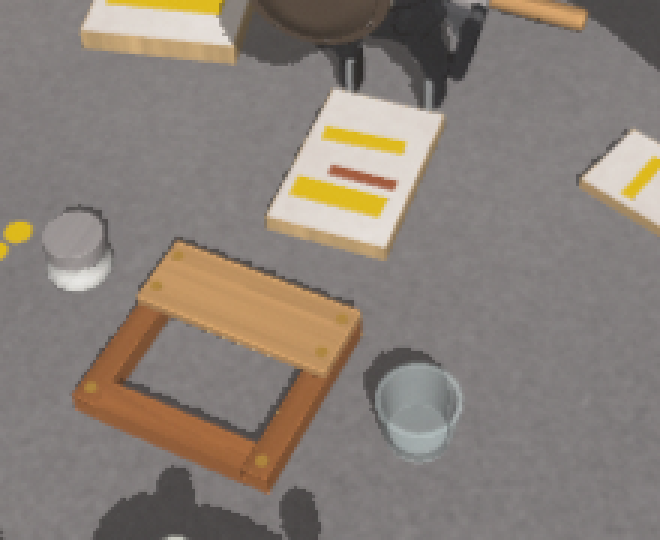

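View pics/top3.png

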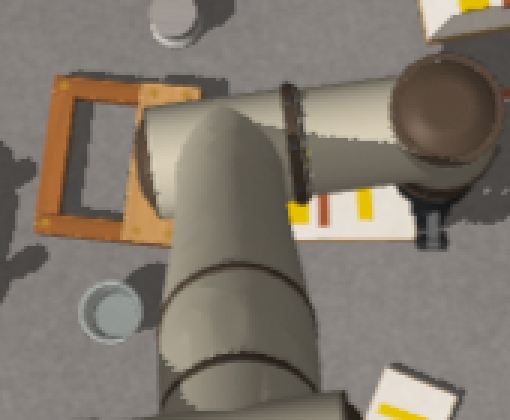

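The panel turned exactly with the fence: its yaw is -0.017 and its position in the frame is about (-1.5,-131), as planned. I'll continue the arc.

```bash
python3 -m creep '[[[-1.5,2.6,0],[0,0,-0.02],0.3],[[-3,5.3,0],[0,0,-0.04],0.3],[[-4.4,8,0],[0,0,-0.06],0.3],[[-5.8,10.8,0],[0,0,-0.08],0.3],[[-7.2,13.6,0],[0,0,-0.1],0.3],[[-8.5,16.4,0],[0,0,-0.12],0.3],[[-9.8,19.3,0],[0,0,-0.145],0.3],[[-11,22.2,0],[0,0,-0.165],0.3],[[-12.1,25,0],[0,0,-0.185],0.3],[[-11.7,29,0],[0,0,-0.19],0.3],[[-11,33,0],[0,0,-0.19],0.3],[[-11,33,0],[0,0,-0.19],0.3]]'
cat > look.py <<'E'
from h import *
import sys
k,u,v=sys.argv[1],int(sys.argv[2]),int(sys.argv[3])
s=arm.read_state();print(s["position"].round(1),s["contact_force"].round(1))
im,d=arm.get_image("side");np.savez(f"pics/side{k}.npz",im=im)
r,b=white(im,(u,v),"side",14);b=np.array(b)
print(r[1],b.round(1).tolist())
e=[b[i]-b[i-1] for i in range(4)];e=max(e,key=lambda q:abs(q[1]));e=e*np.sign(e[1])
yaw=np.arctan2(-e[0],e[1])
for F in [(581.3,117.3,-.136),(581.3,117.3,-.125)]:
    c,sn=np.cos(F[2]),np.sin(F[2]);D=np.array(r[0])-F[:2]
    print("frame xy",c*D[0]+sn*D[1],-sn*D[0]+c*D[1],"ph",yaw-F[2])
a=im[:,:,::-1][190:370,210:430];cv2.imwrite(f"pics/side{k}.png",a.repeat(3,0).repeat(3,1))
E
python3 look.py 4 313 255
```

```text
clock: 5.02
position: [551.1, -62.9, 3.3]
ee_rot: [0.072, 0.703, -0.703, -0.072]
contact_force: [-0.3, -0.4, 1.4]
gripper_width: 55.6
[551.1 -62.9   3.3] [-0.3 -0.4  1.4]
(216.671630859375, 144.77003479003906) [[494.8999938964844, -42.70000076293945], [638.2999877929688, -62.20000076293945], [667.5999755859375, 152.5], [524.0999755859375, 172.0]]
frame xy 8.398559970035263 -61.83983326308896 ph 0.00063712895
frame xy 7.7178274144399 -61.928474287502375 ph -0.010362878
```

View pics/side4.png

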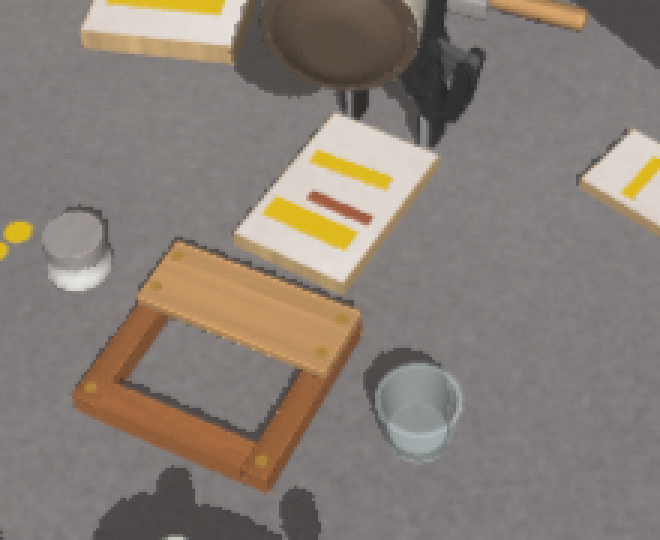

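The side view shows the panel close before the mouth, nearly parallel to the rails. The mask merged with the frame, so I'll fit from corners instead.

```bash
cat > fit.py <<'E'
from h import *
import sys,json
from scipy.optimize import least_squares
def T(p,M):
    c,s=np.cos(p[2]),np.sin(p[2]);return M@np.array([[c,-s,0],[s,c,0],[0,0,1]]).T+[p[0],p[1],0]
# corners: trail+x, trail-x, lead-x, lead+x  in crop px
P=np.array([[46,-70,14],[-46,-70,14],[-46,70,14],[46,70,14.]])
F=np.array([[72,0,29],[-72,0,29],[72,55,29],[-72,55,29],[72,135,19],[-72,135,19]],float)
def fit(M,uv):
    r=least_squares(lambda p:(proj("side",T(p,M))-uv).ravel(),[570,50,0]);return r.x,np.round(r.fun,1).tolist()
if __name__=="__main__":
    c=np.array(json.loads(sys.argv[1]),float)/3+[210,190]
    idx=[i for i in range(4) if c[i][0]>211]
    p,res=fit(P[idx],c[idx]);print(p,res)
    f=np.array([[178,240],[361,322],[138,302],[320,375],[75,395],[268,482]])/3.+[210,190]
    q,res=fit(F,f);print("frame",q,res)
    R=T([0,0,q[2]],np.eye(3)).T
    print("frame xy ph",(R.T@np.r_[p[:2]-q[:2],0])[:2],p[2]-q[2])
E
python3 fit.py '[[335,113],[438,157],[342,282],[235,236]]'
```

```text
[ 5.64939496e+02  2.13742713e+01 -2.04302746e-01] [-0.3, -0.3, 0.6, -0.5, 0.5, 1.1, -0.9, -0.6]
frame [ 5.80225935e+02  1.19145046e+02 -1.39853342e-01] [0.3, 0.4, 1.0, -2.3, -0.7, -1.3, 1.9, 0.8, -1.6, 0.6, -0.9, 1.1]
frame xy ph [ -1.50814871 -98.94708238] -0.06444940353424167
```

```bash
python3 -m creep '[[[0.8,4,0],[0,0,0],0.3],[[1.6,7.8,0],[0,0,0],0.3],[[2.5,11.5,0],[0,0,0],0.3],[[3.9,15.5,0],[0,0,0.006],0.3],[[5.5,18,0],[0,0,0.02],0.3],[[7,20.5,0],[0,0,0.033],0.3],[[8.5,23,0],[0,0,0.046],0.3],[[10,25.5,0],[0,0,0.058],0.3],[[11.3,28,0],[0,0,0.07],0.3],[[12.4,30.3,0],[0,0,0.08],0.3],[[12.9,34.3,0],[0,0,0.08],0.3],[[13.4,38.3,0],[0,0,0.08],0.3]]'
python3 look.py 5 313 255
```

```text
clock: 6.07
position: [564.4, -25.0, 3.3]
ee_rot: [-0.045, -0.706, 0.706, 0.045]
contact_force: [-0.3, -1.9, -0.5]
gripper_width: 55.4
[564.4 -25.    3.3] [-0.3 -1.9 -0.5]
(175.53048706054688, 144.24737548828125) [[502.3999938964844, -3.0], [645.5, -20.600000381469727], [667.0999755859375, 153.60000610351562], [523.9000244140625, 171.3000030517578]]
frame xy 9.086182412117187 -41.14125632923857 ph 0.013125926
frame xy 8.63308801044937 -41.238713299255785 ph 0.0021259189
```

View pics/side5.png

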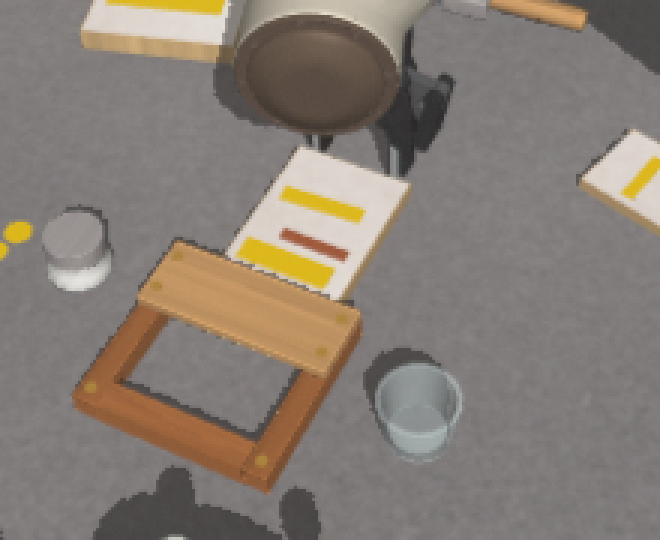

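The panel's nose is under the bridge, with its trailing corners at (303,147) and (410,184) in the crop.

```bash
python3 fit.py '[[303,147],[410,184],[0,0],[0,0]]'
```

```text
[ 5.71674381e+02  5.99481678e+01 -1.35276292e-01] [-0.7, -0.5, 0.7, 0.4]
frame [ 5.80225935e+02  1.19145046e+02 -1.39853342e-01] [0.3, 0.4, 1.0, -2.3, -0.7, -1.3, 1.9, 0.8, -1.6, 0.6, -0.9, 1.1]
frame xy ph [ -0.21613986 -59.81097528] 0.0045770497277121125
```

Lateral offset is -0.2 mm and relative yaw is about 0. I'll push straight along the frame.

```bash
python3 -m creep '[[[0.6,5,0],[0,0,0],0.3],[[1.3,10,0],[0,0,0],0.3],[[1.9,15,0],[0,0,0],0.3],[[2.6,20,0],[0,0,0],0.3],[[3.2,25,0],[0,0,0],0.3],[[3.9,30,0],[0,0,0],0.3],[[4.5,35,0],[0,0,0],0.3],[[5.2,40,0],[0,0,0],0.3],[[5.8,45,0],[0,0,0],0.3],[[6.5,50,0],[0,0,0],0.3],[[7.2,55,0],[0,0,0],0.3],[[7.8,60,0],[0,0,0],0.3]]'
python3 look.py 6 313 255
```

```text
clock: 7.12
position: [572.2, 35.3, 3.3]
ee_rot: [-0.045, -0.706, 0.706, 0.045]
contact_force: [0.5, -2.1, 1.0]
gripper_width: 55.6
[572.2  35.3   3.3] [ 0.5 -2.1  1. ]
(1795.5631103515625, 2068.529296875) [[-576.5999755859375, 348.1000061035156], [-209.10000610351562, -1687.5], [1557.9000244140625, -1368.5], [1190.4000244140625, 667.0999755859375]]
frame xy -4.753271487083296 -633.9889823180343 ph 0.31461656
frame xy -11.726722083517998 -633.898341439432 ph 0.30361655
```

View pics/side6.png

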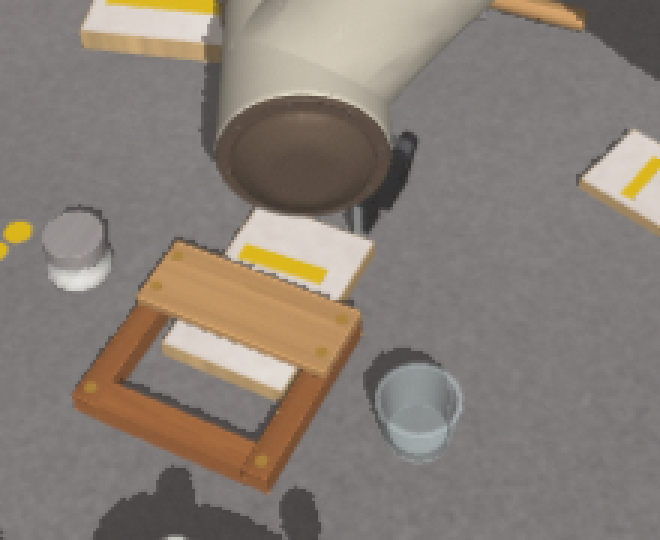

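The panel's leading edge is visible beyond the bridge at (230,370), roughly 44 mm from the stop.

```bash
python3 -m creep '[[[0.6,5,0],[0,0,0],0.3],[[1.3,10,0],[0,0,0],0.3],[[1.9,15,0],[0,0,0],0.3],[[2.6,20,0],[0,0,0],0.3],[[3.1,24,0],[0,0,0],0.3],[[3.6,28,0],[0,0,0],0.3],[[4.2,32,0],[0,0,0],0.3],[[4.4,34,0],[0,0,0],0.3],[[4.7,36,0],[0,0,0],0.3],[[4.7,36,0],[0,0,0],0.3]]'
python3 look.py 7 313 255 | head -1
```

```text
clock: 8.0
position: [577.0, 71.3, 3.3]
ee_rot: [0.045, 0.706, -0.706, -0.044]
contact_force: [-1.2, -0.5, 0.1]
gripper_width: 55.6
[577.   71.3   3.3] [-1.2 -0.5  0.1]
```

View pics/side7.png

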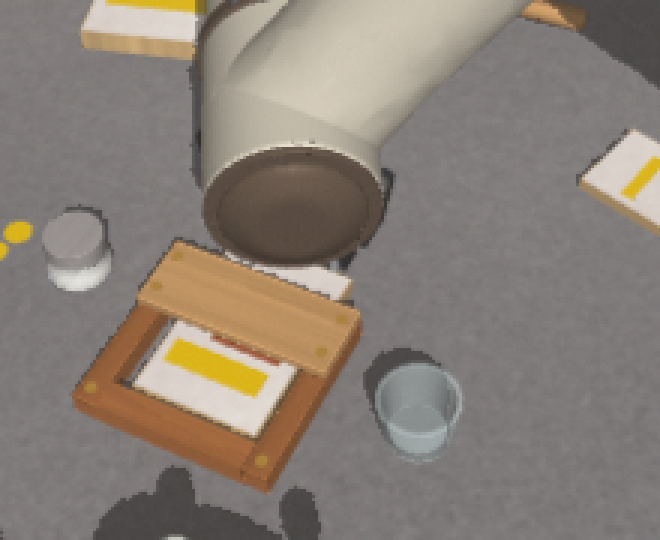

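The panel nearly fills the opening and its leading edge sits close to the stop bar at (195,410). I'll creep to contact in small steps.

```bash
python3 -m creep '[[[0.1,1,0],[0,0,0],0.3],[[0.3,2,0],[0,0,0],0.3],[[0.4,3,0],[0,0,0],0.3],[[0.5,4,0],[0,0,0],0.3],[[0.5,4,0],[0,0,0],0.3]]'
```

```text
clock: 8.47
position: [577.3, 74.9, 3.3]
ee_rot: [0.044, 0.706, -0.706, -0.045]
contact_force: [-0.4, -1.7, -0.2]
gripper_width: 55.8
```

```bash
python3 -m creep '[[[0.1,1,0],[0,0,0],0.3],[[0.3,2,0],[0,0,0],0.3],[[0.4,3,0],[0,0,0],0.3],[[0.4,3,0],[0,0,0],0.3]]'; python3 look.py 8 313 255 | head -1
```

```text
clock: 8.8
position: [577.6, 77.6, 3.3]
ee_rot: [-0.044, -0.706, 0.706, 0.045]
contact_force: [-0.3, -3.5, 1.1]
gripper_width: 55.7
[577.6  77.6   3.3] [-0.3 -3.5  1.1]
```

View pics/side8.png

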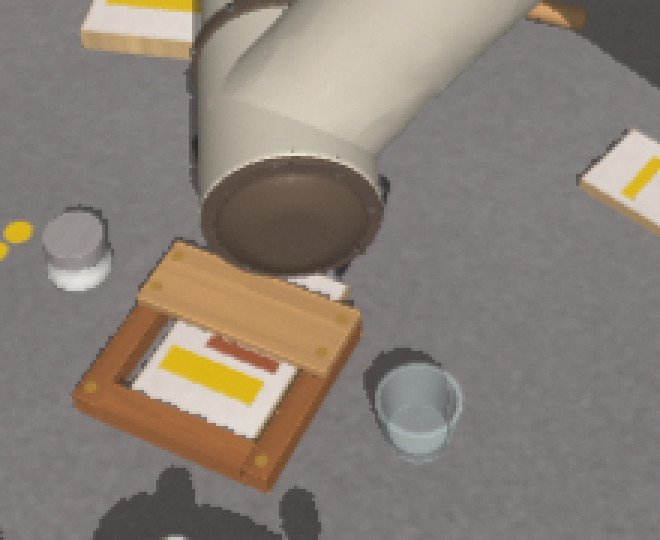

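```bash
python3 -m creep '[[[0.1,1,0],[0,0,0],0.3],[[0.2,1.5,0],[0,0,0],0.3],[[0.3,2,0],[0,0,0],0.3],[[0.3,2,0],[0,0,0],0.3]]'
```

```text
clock: 9.18
position: [577.5, 77.8, 3.2]
ee_rot: [-0.044, -0.705, 0.707, 0.045]
contact_force: [0.1, -9.7, 0.6]
gripper_width: 55.8
```

Force rose to 9.7 N and the tip stalled at y=77.8, where 77.7 was expected. That is stop contact. I'll press a little more to square it up.

```bash
python3 -m creep '[[[0.1,0.7,0],[0,0,0],0.3],[[0.2,1.5,0],[0,0,0],0.3],[[0.2,1.5,0],[0,0,0],0.3],[[0.2,1.5,0],[0,0,0],0.3]]'
```

```text
clock: 9.52
position: [577.5, 77.9, 3.3]
ee_rot: [-0.044, -0.704, 0.707, 0.046]
contact_force: [0.5, -14.4, 2.0]
gripper_width: 55.5
```

It's firm against the stop. I'll back straight off, then lift and move clear for the final look.

```bash
python3 -m creep '[[[-0.3,-3,0],[0,0,0],0.3],[[-1,-8,0],[0,0,0],0.3],[[-3,-20,0],[0,0,0],0.3],[[-5,-40,0],[0,0,0],0.3],[[-8,-60,0],[0,0,0],0.3],[[-8,-70,15],[0,0,0],0.3],[[-8,-75,45],[0,0,0],0.3],[[-8,-75,85],[0,0,0],0.3],[[-8,-75,125],[0,0,0],0.3],[[-8,-80,165],[0,0,0],0.3],[[-8,-100,200],[0,0,0],0.3],[[-8,-135,215],[0,0,0],0.3]]'
python3 -m creep '[[[0,-40,0],[0,0,0],0.3],[[0,-80,0],[0,0,0],0.3],[[0,-120,0],[0,0,0],0.3],[[0,-160,0],[0,0,0],0.3],[[0,-200,0],[0,0,0],0.3],[[0,-240,0],[0,0,0],0.3],[[0,-270,0],[0,0,0],0.3],[[0,-270,0],[0,0,0],0.3],[[0,-270,0],[0,0,0],0.3],[[0,-270,0],[0,0,0],0.3]]'
python3 look.py 9 313 255 | head -1
python3 - <<'E'
from h import *
im,d=arm.get_image("top");np.savez("pics/top9.npz",im=im)
cv2.imwrite("pics/top9.png",im[:,:,::-1])
cv2.imwrite("pics/top9c.png",cv2.resize(im[190:310,190:320,::-1],None,fx=5,fy=5,interpolation=cv2.INTER_CUBIC))
E
```

```text
clock: 10.52
position: [572.9, -52.3, 224.8]
ee_rot: [0.047, 0.707, -0.705, -0.039]
contact_force: [0.5, -1.0, 0.6]
gripper_width: 55.6
clock: 11.35
position: [570.0, -323.4, 218.0]
ee_rot: [0.045, 0.706, -0.705, -0.045]
contact_force: [0.5, 0.4, -0.5]
gripper_width: 55.3
[ 570.  -323.4  218. ] [ 0.5  0.4 -0.5]
```

View pics/top9.png

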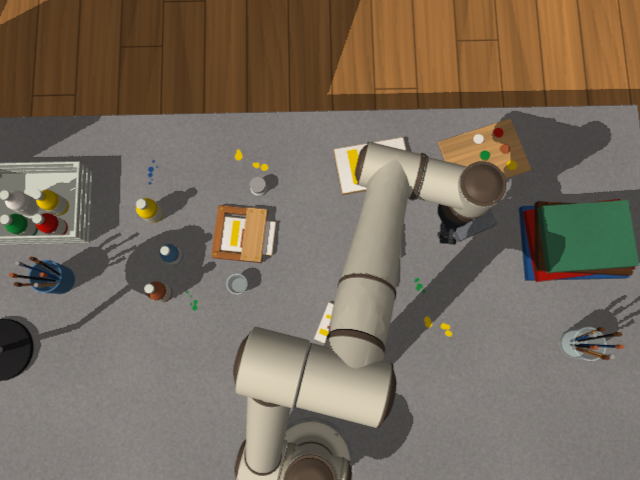

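View pics/top9c.png

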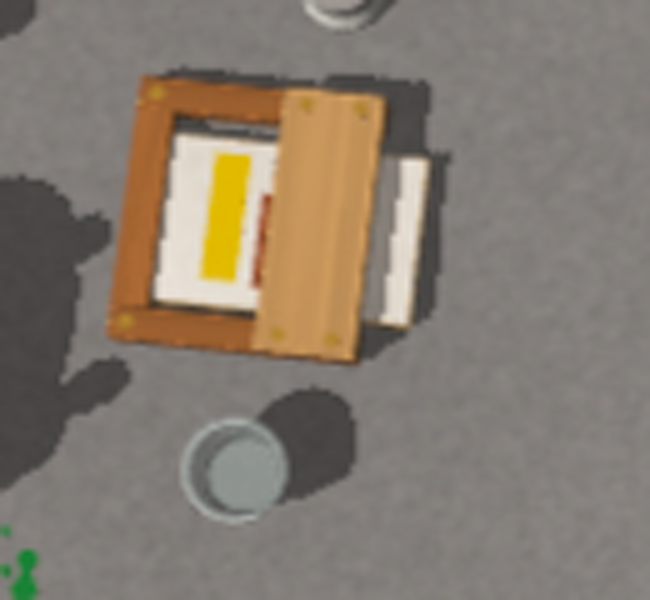

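View pics/side9.png

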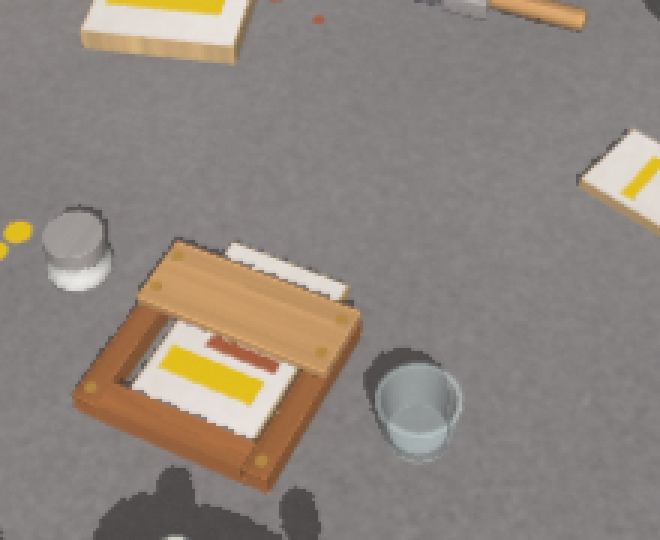

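The panel is under the bridge, its leading edge against the stop bar (top crop cols 172 to 155). About 25 mm of trailing strip shows before the mouth, parallel to it. All bystanders look unmoved. I'll do one numeric check of the home position and of the bystanders.

```bash
python3 - <<'E'
from h import *
a=np.load("pics/top0.npz")["im"];b=np.load("pics/top9.npz")["im"]
off=np.array([190,190])
g=lambda uv,z:ray("top",np.array(uv)/5+off,z)[:,:2]
m=g([(385,95),(356,362)],29);t=g([(428,157),(410,325)],14);l=g([(174,135),(155,301)],14);s=g([(173,115),(151,304)],19)
def d(P,L):
    u=(L[1]-L[0])/np.linalg.norm(L[1]-L[0]);return [float(np.cross(u,p-L[0]).round(1)) for p in P]
print("trail to mouth",d(t,m),"lead to stop",d(l,s),"len",d(l,t))
for n,(u,v) in dict(tin=(258,185),cup=(236,284),yel=(147,209),blue=(170,254),brown=(156,291)).items():
    A=cv2.cvtColor(a[v-18:v+18,u-18:u+18],6+1);B=cv2.cvtColor(b[v-26:v+26,u-26:u+26],7)
    r=cv2.matchTemplate(B,A,5);print(n,np.array(cv2.minMaxLoc(r)[3])-8,round(float(r.max()),2))
E
python3 fit.py '[[230,242],[348,287],[0,0],[0,0]]'
```

```text
trail to mouth [25.2, 25.1] lead to stop [0.9, 1.1] len [-138.3, -137.5]
tin [0 0] 1.0
cup [0 0] 0.54
yel [0 0] 1.0
blue [0 0] 1.0
brown [0 0] 0.91
[ 5.85569251e+02  1.63192260e+02 -1.24465809e-01] [0.2, 0.2, -0.2, -0.1]
frame [ 5.80225935e+02  1.19145046e+02 -1.39853342e-01] [0.3, 0.4, 1.0, -2.3, -0.7, -1.3, 1.9, 0.8, -1.6, 0.6, -0.9, 1.1]
frame xy ph [-0.84894231 44.36200309] 0.015387533661220573<stdin>:7: DeprecationWarning: Arrays of 2-dimensional vectors are deprecated. Use arrays of 3-dimensional vectors instead. (deprecated in NumPy 2.0)
```

The trailing end sits 25.1–25.2 mm before the mouth, where 25 was specified. Handing in.

```bash
python3 -c "
from bench import arm
print(arm.job_done())"
```

```text
the job is handed in; nothing more can be done
None
```

The middle-sized panel is home against the stop bar and the job is handed in. I pushed it flat along the table with the two half-open fingertips behind its trailing edge. A short S-curve lined it up with the frame, then a straight push took it under the bridge. It took about 11.5 s of the 64 s. I then backed the gripper straight off and lifted it well clear.

**Seating:** at the end the force rose to about 14 N while the tip stalled at y ≈ 77.9 mm, against the 77.7 mm I expected.

**Position, top camera:** the trailing end sits 25.1–25.2 mm before the mouth (25 specified), and its two ends agree to 0.1 mm. The leading edge read about 1 mm from the top of the stop bar, which is within pixel and parallax error.

**Position, side camera:** the panel's centre is at about y = 44.4 mm in the frame (home is 45), with 0.015 rad of yaw, also within that camera's error.

**Bystanders:** the tin and the three bottles showed no shift between the first and last top pictures. The cup's match score was low (0.54), also with no shift; I put that down to changed shadow, and it looks unmoved in the pictures. The brush and canvas I checked only by eye, and the arm partly covered the canvas in the last top picture. I never touched them.

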